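# Unlock the light box and hold its sprung shutter half open

## Task

Lift the red lock collar up off the post of the light box and stand it upright in the grey tray. Then slide the box's sprung shutter open by its black grip to half travel, where its red pointers meet the yellow marks, and keep holding it there with the gripper against the spring: the job finishes while you are still holding it. Leave everything else on the bench where it is.

Things in the scene. Friction and masses are not known exactly. Their poses are not given: they have to be found in the camera images.
- light_box: Grey light box fixed to the bench, 220 mm long (x), 104 mm wide (y), flat top 60 mm above the bench. Origin: centre of its underside, z up; x points roughly away from the robot, place and yaw vary. Its bright window (50x44 mm, centred at x = -65 mm) lies under the shutter. Aluminium guide rails along x at y = +38 and -38 mm, 8 mm wide, have their tops 68 mm above the bench.
- post_top (a point): Top of the fixed upright steel post on the light box, 10 mm in diameter, 114 mm above the bench, at x = +45 mm, y = 0 of the box; the lock collar hangs over this post. Axes as the light box's.
- half_mark (a point): Middle of the yellow half-travel bar on the +y rail (another is on the -y rail), at x = -2 mm, y = +40 mm of the light box, 68 mm above the bench. The black lines 30 mm before and behind it mark closed (nearer the robot) and full travel. The shutter's small red pointers stand level with the yellow bars at half travel.
- shutter (a joint): Travel of the sprung shutter, a dark 5 mm steel plate between the rails, in m: 0 = closed (start), 0.030 = half, 0.060 = fully open. It grows along the light box's +x, towards the post, which its forked end straddles. The spring pulls it shut: 4 N closed, 10.6 N at half, 17 N fully open, hardly any friction; let go, it snaps shut. The collar on the post blocks it after about 14 mm.
- shutter_grip (a point): Point in the shutter's upright grip, a black block with an orange band, 16 mm thick along the light box's x, 30 mm wide along its y. The point is on the block's middle axis, 89 mm above the bench; the block's top is at 106 mm, its steel foot pad (26x38 mm) ends at 70 mm. Closed, it is at x = -60 mm, y = 0 of the light box and moves with the shutter. Axes as the light box's.
- lock_collar: Red plastic lock collar, a plain upright tube: outside diameter 38 mm, bore 16 mm, 40 mm high, about 60 g. Origin: centre of its underside, z up. At the start it hangs loosely over the light box's post, underside on the box top (60 mm above the bench), top at 100 mm; the post sticks out 14 mm above it.
- tray: Open grey tray fixed to the bench, 130 mm (x) by 110 mm (y) outside, walls 4 mm thick and 22 mm high, inner floor 4 mm above the bench. Origin: centre of its underside. Place and yaw vary; tray and light box may swap sides.
- screwdriver_a: Bystander, leave alone: red-handled screwdriver, 32x214x29 mm, lying at the front edge of the bench.
- torque_driver: Bystander, leave alone: green-handled driver, 35x164x31 mm, lying at the front of the bench, to the left.
Not all that is in view belongs to the job. Of the things like the lock_collar, leave any that is blue or green; of the rest the smaller one is meant.

How it is judged (in metres and radians):
On the way, in this order (a step that is already met when the one before it is completed fails the run):
1. the collar is lifted clear of the post (z of lock_collar in the frame of light_box above 0.112 m), for 0.05 s.
2. the collar stands upright in the tray, let go (x of lock_collar in the frame of tray between -0.045 and 0.045 m and y of lock_collar in the frame of tray between -0.035 and 0.035 m and z of lock_collar in the frame of tray between -0.002 and 0.01 m and angle between lock_collar's own z axis and vertical below 0.15 rad and linear speed of lock_collar below 0.03 m/s and contact force between the fingers and lock_collar below 0.2 N), for 0.2 s.
At the end, for the whole second after the job is handed in: The gripper's fingers hold the shutter still (more than 4 N between them) at half travel, 30 mm within 6 mm, and the collar stands upright (within 0.15 rad), at rest and let go, on the tray's floor, wholly inside its walls (all of step 2 and value of joint shutter between 0.024 and 0.036 m and velocity of joint shutter between -0.01 and 0.01 m/s and contact force between the fingers and shutter above 4 N); the arm keeps its last pose, push and grip.
It fails at once if a bystander is moved more than 30 mm (distance of any of screwdriver_a, torque_driver from where it was at the start of the episode above 0.03 m).
It also fails if it takes over 53 s, if anything falls off the work surface, if the arm or the gripper's body presses on something with over 40 N, if the wrist force passes 120 N, or if a joint passes its speed limit or range.

## Robot

A 7-joint arm with a two-finger parallel gripper is mounted at the origin on a cart in front of the work surface, level with it; the furniture and walls round the work are solid. World frame = base frame: x ahead of the robot, y to its left, z up, the work surface at z = 0. Lengths are in mm, angles in degrees, forces in N, time in s.
With the tool pointing down it reaches from about 350 to 775 mm from the base axis. Payload 3.1 kg.
Tool frame: the origin (TCP) lies at the very end of the fingers, on their centre line; the grasp point (between the pads) lies 19 mm behind it; z points along the fingers, y is the line along which they close (so a half turn about z gives the same grasp; the last joint's range is limited). The gripper opens to 85 mm and grips with 20 to 120 N. Pads are 22 mm wide; open, the fingers measure 114 mm over their backs; the gripper's body (76 mm by 85 mm) begins 54 mm behind the grasp point. The pads swing forward as they close: fully open they stand 13 mm farther back than shut.
Start: joints at [72.554, 17.813, 0.802, 86.603, -0.252, 75.585, -1.558], TCP at [142.915, -531.124, 231.304] pointing down, gripper open.
Joint ranges: [-154.91, 154.91], [-16.99, 109.72], [-72.82, 74.43], [7.12, 147.25], [-82.49, 262.49], [11.32, 116.49], [-174.64, 174.64]. Speed limits (degrees/s): [159.86, 159.86, 180, 180, 180, 180, 180].

## Interface

Orientations are given as [roll, pitch, yaw] about the fixed x, y, z axes, in that order (R = Rz(yaw) Ry(pitch) Rx(roll)).
In Python, from rig import observe, capture, hand_in, trace, mark_of gives the robot as it stands.
- The arm moves only by the tool apply_moves, never from a script. Its argument "increments" is a list of rows, each an object with "gripper": the closure in counts, from 0 (fully open) to 255 (shut); "travel": the shift along the tool's x, y, z in units of 25 mm (1.0 is 25 mm), a list of three; "spin": the turn about the tool's z in units of 6 degrees (1.0 is 6 degrees). In form: [{"gripper": gripper, "travel": [tx, ty, tz], "spin": spin}, ...]. A call has 1 to 20 rows; each row is the pose to reach, as a shift and turn from the pose commanded when the call began, along the tool's axes at that moment; what a row does not reach only later rows make up. A row lasts 1/12 s, in which the tool goes at most 41.7 mm and 7.16 degrees, less where a joint would pass 70% of its speed; a pose out of reach is approached as far as the arm can. A call with a gripper value outside its range is refused whole. The fingers move at their own pace and stop on an object; the grip force is fixed at half the most. Time passes only in rows, so rows that repeat a pose let the fingers close. It gives the time, the measured TCP pose, the force, the opening and the grip force at its end, in the units of the state.
- observe(): the state, without advancing time (a new reading comes with each control period).
- capture(name): name is "scene" or "top"; returns a dict with "color" (384x512x3 uint8, red, green, blue), "mtx" (3x3 intrinsics, pixels), "extrinsics" (4x4, takes a point from camera to world coordinates). Camera axes: x right, y down, z forward; pixel columns grow to the right and rows downward; lengths in mm; the calibration is good to about 2 mm. A picture is of the moment at which its call begins. There is no depth.
- hand_in(): hands the job in; it is judged then, once.
Trained networks look in a picture, given as the dict that the camera call returned (one of the last four; its "shot" number tells which), for a name from the list of things; names that differ only in an ending like _2 or _b are one class to them, and where a whole thing is asked for, a point or a joint stands for the part that bears it (a point fixed in the world has none). Each returns a list of dicts, best first, with "score" (0 to 1); they miss things now and then, are a little off and sometimes report something else, mostly with a low value. They report only what shows in the picture. A call takes as long as a camera call. They do not tell look-alikes from the thing itself.
- trace(picture, name): "region" (384x512 bool, what is visible of it) and "rect" ([left, top, right, bottom] in pixels, round what is visible of it).
- mark_of(picture, name): "at" ([column, row] in pixels: a listed point, or the origin of a listed thing).
The state is a dict: "time": time; "joints": joint angles; "qvel": joint speeds; "joint_efforts": joint torques, N m; "position": TCP position; "tcp_rot": TCP orientation; "contact_force": force on the tool from outside, world axes, zero at the start; "moment": the same for the moment, N m; "finger_gap": opening from 0.0 (shut) to 1.0 (fully open); "finger_force": force on a finger pad.
Only numpy, scipy, OpenCV 4.12 (cv2) and the standard library are available. Lean on these libraries where they do the work, as an engineer would, in place of code of your own. Each camera call takes 0.05 s, during which the arm holds its last target. There are 200 camera calls.

## Working session

There is one attempt and no reset: what is moved stays moved. The work goes in short steps, Python scripts to look and compute and a tool call to move; the robot and the scene stay as the last step left them, time stands still between calls to the robot, and variables do not carry over. Pictures are saved under pics/ and viewed, at most 10 in all, crops included, and the job is handed in when it is done.

Besides the shell and the picture viewer there is one more tool, called by a JSON object that holds its "fn" and its "kwargs". apply_moves: Moves the arm, as the interface text tells. Its arguments: {"type":"object","properties":{"increments":{"type":"array","items":{"type":"object","properties":{"gripper":{"type":"number"},"travel":{"type":"array","items":{"type":"number"}},"spin":{"type":"number"}}}}},"required":["increments"]}

```bash
mkdir -p pics; cat > h.py <<'E'
import numpy as np, cv2
from rig import observe, capture, hand_in, trace, mark_of
def ray(p,uv):
    d=np.linalg.inv(p["mtx"])@np.array([uv[0],uv[1],1.]); E=np.array(p["extrinsics"])
    return E[:3,3],E[:3,:3]@d
def onz(p,uv,z):
    o,d=ray(p,uv); return o+d*(z-o[2])/d[2]
E
python3 - <<'E'
from h import *
print(observe())
ps=[capture("scene"),capture("top")]
cv2.imwrite("pics/a.png",np.vstack([p["color"] for p in ps])[:,:,::-1][:768,:])
im=np.hstack([p["color"] for p in ps])[:,:,::-1]
cv2.imwrite("pics/a.png",cv2.resize(im,(800,300),interpolation=cv2.INTER_AREA))
cv2.imwrite("pics/top.png",cv2.resize(ps[1]["color"][:,:,::-1],(800,600)))
Z={"light_box":0,"post_top":114,"half_mark":68,"shutter_grip":89,"lock_collar":60,"tray":0}
for n,z in Z.items():
  for k,p in zip(("scene","top"),ps):
    for m in mark_of(p,n)[:4]: print(n,k,np.round(m["at"],1),round(m["score"],2),np.round(onz(p,m["at"],z)[:2],1))
E
```

```text
{'time': 0.0, 'joints': array([72.5530057 , 17.86162639,  0.80376695, 86.69349566, -0.25028649,
       75.58449243, -1.55821578]), 'qvel': array([ 0.02296621, -0.04779638, -0.06603182, -0.11534506,  0.03767255,
        0.01049701, -0.0250753 ]), 'joint_efforts': array([ 1.52919883e-04, -3.79916489e+01,  1.46122947e-01, -2.30596858e+01,
        1.23326390e-02,  1.35785443e-02, -5.12949789e-07]), 'position': array([ 142.67449151, -530.40287085,  230.19895218]), 'tcp_rot': array([-1.79862336e+02,  8.01407136e-03,  1.50608602e+01]), 'contact_force': array([-0.71844763,  0.64407421, -0.0253765 ]), 'moment': array([-0.0007519 ,  0.00445352, -0.03588343]), 'finger_force': 0.0, 'finger_gap': 1.001249522217603}
light_box scene [242.5 200. ] 0.8 [594.7  -1.8]
light_box top [241.3 168. ] 0.98 [616.1   4. ]
post_top scene [253.3 170.7] 0.96 [645.   -7.4]
post_top top [252.  146.8] 0.6 [656.6 -10.7]
half_mark scene [239.1 179.4] 0.95 [610.1  36.3]
half_mark top [230.1 153.2] 0.62 [623.2  43.2]
shutter_grip scene [228.5 182.9] 0.69 [547.8  16.8]
shutter_grip top [225.1 177.2] 0.93 [549.2  17.2]
lock_collar scene [255.3 274.9] 0.79 [ 353.3 -382.4]
lock_collar scene [298.3 197.2] 0.63 [ 710.6 -182.6]
lock_collar scene [259.1 180.4] 0.44 [671.4  -8.2]
lock_collar top [302.5 289.7] 0.75 [ 379.2 -315.6]
tray scene [300.7 268.1] 0.59 [ 516.6 -402.9]
tray top [348.8 257.1] 0.98 [ 528.6 -397.2]
```

View pics/a.png

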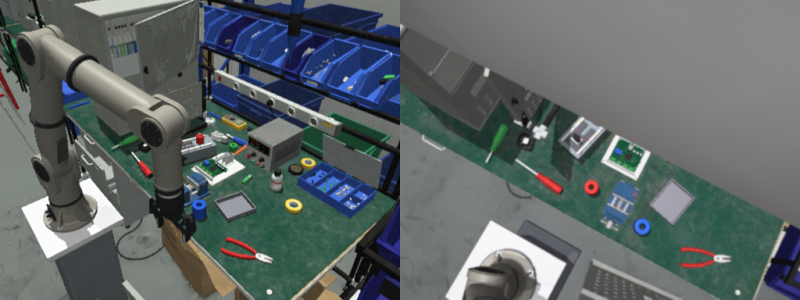

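View pics/top.png

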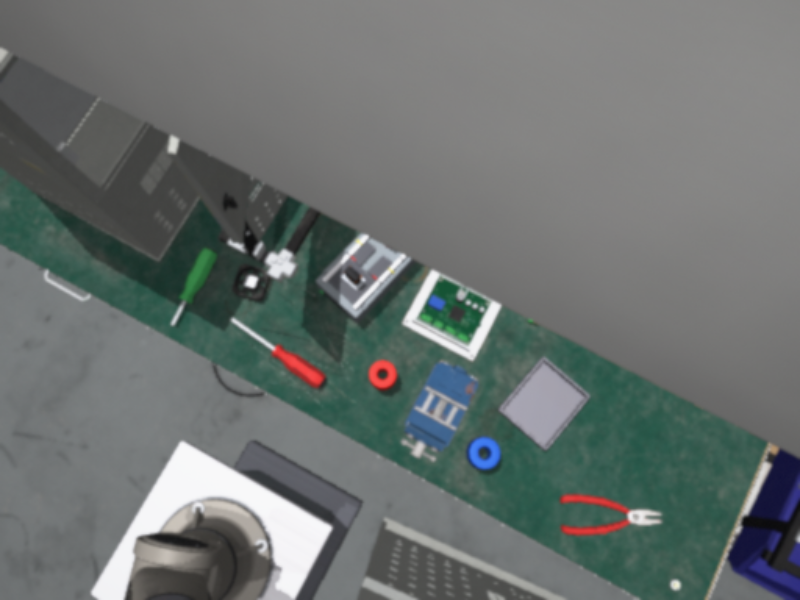

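```bash
python3 - <<'E'
from h import *
a=capture("scene")["color"][140:240,190:290]; b=capture("top")["color"][130:230,190:290]
cv2.imwrite("pics/b.png",cv2.resize(np.hstack([a,b])[:,:,::-1],(800,400),interpolation=cv2.INTER_CUBIC))
E
```

```text
(no output)
```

View pics/b.png

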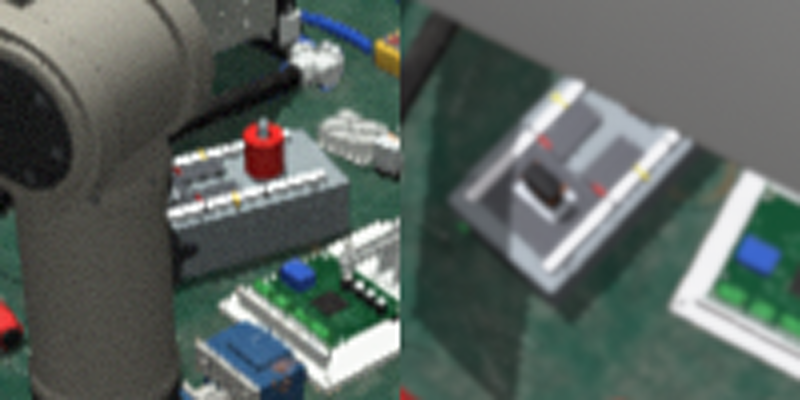

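```bash
python3 - <<'E'
from h import *
s,t=capture("scene"),capture("top")
for n,p in(("s",s),("t",t)): print(n,np.round(p["extrinsics"][:3,3]),np.round(p["mtx"][0,0]))
for n,p,a,b in(("s",s,(240.7,178.7),(249,190)),("t",t,(229.8,154.4),(250.8,173.4))):
  A=onz(p,a,68);B=onz(p,b,68);d=A-B;print(n,A,B,(A+B)/2,np.linalg.norm(d),np.degrees(np.arctan2(-d[0],d[1])))
print("collar top s",onz(s,(256,171.7),100))
r=trace(s,"lock_collar")
for q in r: print(q["score"],q["rect"])
for n,p in(("s",s),("t",t)):
  for q in trace(p,"tray")[:1]:
    m=q["region"].astype(np.uint8);c=cv2.findContours(m,0,2)[0];c=max(c,key=cv2.contourArea)
    for v in cv2.boxPoints(cv2.minAreaRect(c)) if n=="t" else cv2.approxPolyDP(c,6,True)[:,0]: print(n,v,onz(p,v,22)[:2])
# rim edges of overhead thing in top, heights
for z in(0,200,400,600,800): print(z,onz(t,(256,165*384/600*1.0),z)[:2],onz(t,(270,157),z)[:2])
E
```

```text
s [ -201. -1095.   987.] 440.0
t [ 297. -201. 1306.] 448.0
s [617.64410919  36.23353438  68.        ] [595.66893369 -43.0480293   68.        ] [606.65652144  -3.40724746  68.        ] 82.27074010460055 -15.492250128959792
t [619.64009365  42.23211122  68.        ] [598.29393267 -38.32740609  68.        ] [608.96701316   1.95235257  68.        ] 83.33963293765888 -14.840824098096071
collar top s [661.9531086  -1.9640717 100.       ]
0.68 [246.7, 255.6, 263.2, 281.6]
0.54 [293.6, 184.1, 305.0, 197.3]
0.52 [226.7, 175.5, 276.2, 208.0]
0.43 [253.3, 172.2, 260.6, 183.8]
s [310 245] [ 595.65445591 -361.71476128]
s [274 257] [ 469.46832724 -330.28113427]
s [290 283] [ 434.49290935 -442.69548396]
s [327 270] [ 556.43682378 -474.17359923]
t [145.71999 207.04002] [374.21411547 189.47545318]
t [152.79997 197.60002] [408.19100057 185.92612735]
t [210.23997 240.68001] [378.30422771 -24.88150166]
t [203.15999 250.12001] [345.25970497 -20.39636574]
0 [816.6129869  60.9179031] [688.20742626 -56.28078849]
200 [737.03452057  20.79409637] [628.29273342 -78.45701947]
400 [657.45605424 -19.32971035] [ 568.37804059 -100.63325045]
600 [577.87758791 -59.45351707] [ 508.46334776 -122.80948143]
800 [498.29912158 -99.57732379] [ 448.54865493 -144.9857124 ]
```

```bash
python3 - <<'E'
from h import *
s,t=capture("scene"),capture("top")
o,d1=ray(t,(128,105));_,d2=ray(t,(448,265));n=np.cross(d1,d2)
for uv in((276,92),(276,99),(300,107),(355,128),(430,160),(435,172)):
  q,d=ray(s,uv);print(uv,np.round(q+d*(n@(o-q))/(n@d)))
sc=s["color"][40:240,180:460]
cv2.imwrite("pics/c.png",cv2.resize(sc[:,:,::-1],(800,571),interpolation=cv2.INTER_CUBIC))
m=mark_of(t,"tray")[0]["at"];print(onz(t,m,0)[:2])
for c in((548,360),(589,399),(546,447),(501,406)): print(onz(t,np.array(c)*.64,22)[:2])
E
```

```text
(276, 92) [ 494. -301.  554.]
(276, 99) [ 500. -295.  531.]
(300, 107) [ 499. -384.  540.]
(355, 128) [ 499. -555.  549.]
(430, 160) [ 501. -736.  550.]
(435, 172) [ 508. -748.  527.]
[ 522.87067325 -393.23967759]
[ 596.22701144 -366.02098111]
[ 567.0820013 -462.0298927]
[ 452.86904284 -429.9995632 ]
[ 479.82574579 -327.09747775]
```

View pics/c.png

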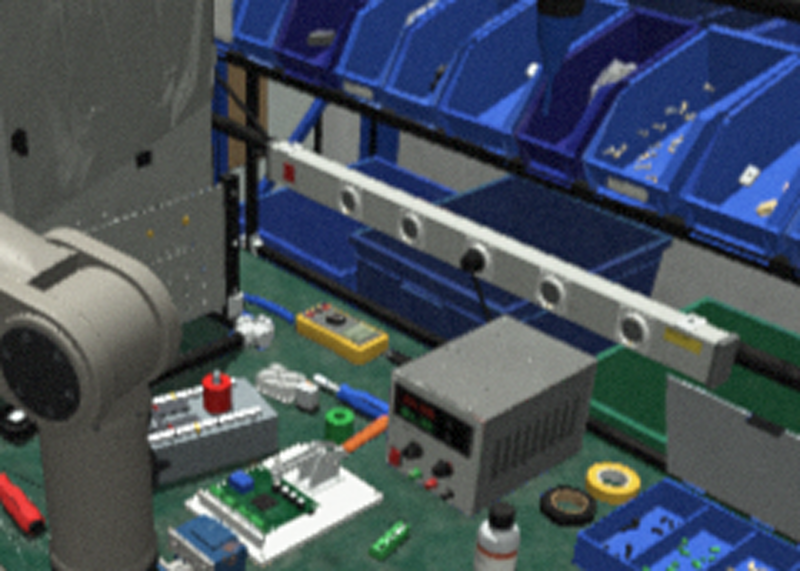

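{"fn": "apply_moves", "kwargs": {"increments": [{"gripper": 0,"travel": [22.8,-20.4,-0.8],"spin": -10},{"gripper": 0,"travel": [22.8,-20.4,-0.8],"spin": -10},{"gripper": 0,"travel": [22.8,-20.4,-0.8],"spin": -10},{"gripper": 0,"travel": [22.8,-20.4,-0.8],"spin": -10},{"gripper": 0,"travel": [22.8,-20.4,-0.8],"spin": -10},{"gripper": 0,"travel": [22.8,-20.4,-0.8],"spin": -10},{"gripper": 0,"travel": [22.8,-20.4,-0.8],"spin": -10},{"gripper": 0,"travel": [22.8,-20.4,-0.8],"spin": -10},{"gripper": 0,"travel": [22.8,-20.4,-0.8],"spin": -10},{"gripper": 0,"travel": [22.8,-20.4,-0.8],"spin": -10},{"gripper": 0,"travel": [22.8,-20.4,-0.8],"spin": -10},{"gripper": 0,"travel": [22.8,-20.4,-0.8],"spin": -10},{"gripper": 0,"travel": [22.8,-20.4,-0.8],"spin": -10},{"gripper": 0,"travel": [22.8,-20.4,-0.8],"spin": -10},{"gripper": 0,"travel": [22.8,-20.4,-0.8],"spin": -10},{"gripper": 0,"travel": [22.8,-20.4,-0.8],"spin": -10},{"gripper": 0,"travel": [22.8,-20.4,-0.8],"spin": -10},{"gripper": 0,"travel": [22.8,-20.4,-0.8],"spin": -10},{"gripper": 0,"travel": [22.8,-20.4,-0.8],"spin": -10},{"gripper": 0,"travel": [22.8,-20.4,-0.8],"spin": -10}]}}

```text
time: 2.87
position: [561.5, 115.5, 250.9]
tcp_rot: [-179.9, -0.3, 75.5]
contact_force: [-0.0, -0.6, 1.2]
finger_gap: 0.998
finger_force: 0.0
```

```bash
python3 - <<'E'
from h import *
s,t=capture("scene"),capture("top")
o=observe();print(o["position"],o["tcp_rot"],o["joints"],o["contact_force"])
for n,z in {"light_box":0,"post_top":114,"half_mark":68,"shutter_grip":89,"lock_collar":60}.items():
  for k,p in(("s",s),("t",t)):
    for m in mark_of(p,n)[:3]: print(n,k,np.round(m["at"],1),round(m["score"],2),np.round(onz(p,m["at"],z)[:2],1))
a=s["color"][140:240,190:290]; b=t["color"][130:230,190:290]
cv2.imwrite("pics/d.png",cv2.resize(np.hstack([a,b])[:,:,::-1],(800,400),interpolation=cv2.INTER_CUBIC))
E
```

```text
[560.6527023  109.54914346 250.86196641] [-1.79952085e+02  5.06005198e-02  7.51232149e+01] [ 13.38829328  24.09779594 -38.00734625  79.90027091  14.75609587
  81.05695523 -39.35452369] [-0.36073431 -0.07545725  1.09218581]
light_box s [240.9 200.7] 0.88 [587.3  -1.4]
light_box t [240.9 172.5] 0.76 [603.1  -1.7]
post_top s [252.4 170.7] 0.86 [642.4  -5.3]
post_top t [250.2 144. ] 0.75 [661.5  -2.3]
half_mark s [238.9 179.2] 0.85 [610.3  37.9]
half_mark t [230.  153.8] 0.59 [621.5  42.6]
shutter_grip s [229.  183.5] 0.64 [546.9  12.4]
shutter_grip t [224.4 182.1] 0.71 [535.8  12. ]
lock_collar s [257.3 276.5] 0.9 [ 353.8 -390.9]
lock_collar s [227.  233.3] 0.53 [ 397.3 -181.2]
lock_collar s [258.4 183.3] 0.47 [657.  -21.8]
lock_collar t [244.3 239. ] 0.81 [ 425.  -111.2]
```

View pics/d.png

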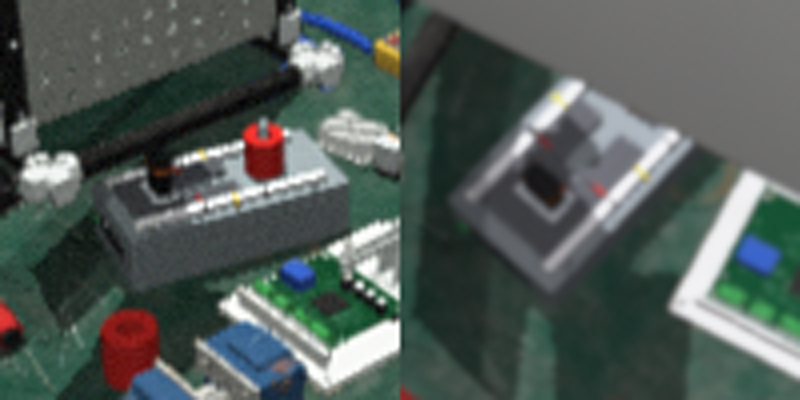

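```bash
python3 - <<'E'
from h import *
from scipy.optimize import least_squares
s,t=capture("scene"),capture("top")
def S(a,b): return (190+a/4-.5,140+b/4-.5)
def T(a,b): return (190+(a-400)/4-.5,130+b/4-.5)
C=[(s,S(203,155),(-2,40,68)),(s,S(237,199),(-2,-40,68)),(s,S(264,122),(45,0,114)),(s,S(264,155),(45,0,80)),(s,(252.4,170.7),(45,0,114)),
(s,S(159,153),(-60,0,104)),(s,S(348,182),(110,-52,60)),(s,S(133,290),(-110,-52,0)),
(t,T(559,98),(-2,40,68)),(t,T(643,174),(-2,-40,68)),(t,(225,178.5),(-60,0,89)),(t,T(552,300),(-110,-52,60)),(t,T(451,202),(-110,52,60))]
def proj(p,P):
    E=np.array(p["extrinsics"]);c=E[:3,:3].T@(P-E[:3,3]);q=p["mtx"]@c;return q[:2]/q[2]
def res(v,per=False):
    c,n=np.cos(v[2]),np.sin(v[2]);r=[]
    for p,uv,b in C:
        P=np.array([v[0]+c*b[0]-n*b[1],v[1]+n*b[0]+c*b[1],b[2]]);r.append(proj(p,P)-uv)
    return np.ravel(r)
f=least_squares(res,[608,0,-.26],loss="soft_l1");v=f.x
print(v[:2],np.degrees(v[2]));print(res(v).reshape(-1,2).round(1).tolist())
c,n=np.cos(v[2]),np.sin(v[2])
for x in(45,-60,-30): print(x,v[:2]+x*np.array([c,n]))
E
```

```text
[609.15378304   2.04503048] -14.06215003396613
[[-0.5, -0.1], [-0.5, -0.2], [-0.3, 0.1], [-0.2, -0.4], [2.8, -0.6], [-0.2, 1.4], [0.5, -0.0], [0.2, 1.3], [0.4, 1.3], [-0.2, 0.3], [0.6, -1.7], [-0.0, -0.6], [-1.2, 0.0]]
45 [652.80525622  -8.88881099]
-60 [550.9518188   16.62348577]
-30 [580.05280092   9.33425812]
```

{"fn": "apply_moves", "kwargs": {"increments": [{"gripper": 0,"travel": [-3.63,4.79,1.5],"spin": -0.15},{"gripper": 0,"travel": [-3.63,4.79,1.5],"spin": -0.15},{"gripper": 0,"travel": [-3.63,4.79,1.5],"spin": -0.15},{"gripper": 0,"travel": [-3.63,4.79,1.5],"spin": -0.15},{"gripper": 0,"travel": [-3.63,4.79,1.5],"spin": -0.15},{"gripper": 0,"travel": [-3.63,4.79,2.5],"spin": -0.15},{"gripper": 0,"travel": [-3.63,4.79,3.5],"spin": -0.15},{"gripper": 0,"travel": [-3.63,4.79,4.5],"spin": -0.15},{"gripper": 0,"travel": [-3.63,4.79,5.5],"spin": -0.15},{"gripper": 0,"travel": [-3.63,4.79,6.3],"spin": -0.15},{"gripper": 0,"travel": [-3.63,4.79,6.9],"spin": -0.15},{"gripper": 0,"travel": [-3.63,4.79,6.9],"spin": -0.15},{"gripper": 0,"travel": [-3.63,4.79,6.9],"spin": -0.15}]}}

```text
time: 4.65
position: [652.4, -8.9, 78.0]
tcp_rot: [-179.9, 0.0, 76.0]
contact_force: [-0.2, 0.1, 1.1]
finger_gap: 1.002
finger_force: 0.0
```

```bash
python3 - <<'E'
from h import *
s=capture("scene");o=observe();print(o["position"],o["tcp_rot"],o["contact_force"],o["moment"])
cv2.imwrite("pics/e.png",cv2.resize(s["color"][110:230,190:310][:,:,::-1],(600,600),interpolation=cv2.INTER_CUBIC))
E
```

```text
[653.52803327  -8.72172206  79.48502506] [ 1.79960573e+02 -3.29270531e-02  7.59672427e+01] [-0.28400416 -0.27639535 -0.12875718] [ 0.05524807  0.00539943 -0.01398123]
```

View pics/e.png

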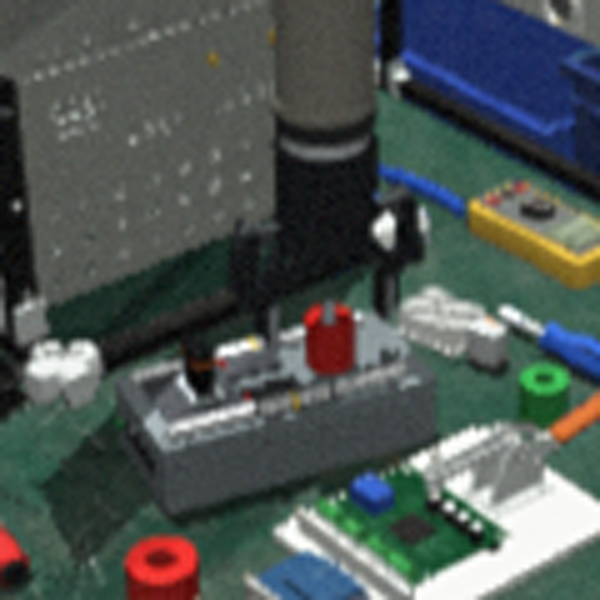

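{"fn": "apply_moves", "kwargs": {"increments": [{"gripper": 0,"travel": [0,0,0.32],"spin": 0},{"gripper": 255,"travel": [0,0,0.32],"spin": 0},{"gripper": 255,"travel": [0,0,0.32],"spin": 0},{"gripper": 255,"travel": [0,0,0.32],"spin": 0},{"gripper": 255,"travel": [0,0,0.32],"spin": 0},{"gripper": 255,"travel": [0,0,0.32],"spin": 0},{"gripper": 255,"travel": [0,0,0.32],"spin": 0},{"gripper": 255,"travel": [0,0,0.32],"spin": 0},{"gripper": 255,"travel": [0,0,0.32],"spin": 0},{"gripper": 255,"travel": [0,0,0.32],"spin": 0},{"gripper": 255,"travel": [0,0,0.32],"spin": 0},{"gripper": 255,"travel": [0,0,0.32],"spin": 0}]}}

```text
time: 5.7
position: [653.8, -9.0, 71.6]
tcp_rot: [179.9, -0.0, 76.0]
contact_force: [-0.3, 1.0, 6.3]
finger_gap: 0.414
finger_force: 60.5
```

{"fn": "apply_moves", "kwargs": {"increments": [{"gripper": 255,"travel": [0,0,-0.3],"spin": 0},{"gripper": 255,"travel": [0,0,-0.9],"spin": 0},{"gripper": 255,"travel": [0,0,-1.5],"spin": 0},{"gripper": 255,"travel": [0,0,-2.1],"spin": 0},{"gripper": 255,"travel": [0,0,-2.8],"spin": 0},{"gripper": 255,"travel": [0,0,-3.6],"spin": 0},{"gripper": 255,"travel": [0,0,-4.4],"spin": 0},{"gripper": 255,"travel": [0,0,-5.2],"spin": 0},{"gripper": 255,"travel": [0,0,-5.2],"spin": 0},{"gripper": 255,"travel": [0,0,-5.2],"spin": 0}]}}

```text
time: 6.53
position: [653.3, -8.9, 201.4]
tcp_rot: [179.9, -0.0, 76.0]
contact_force: [-1.0, -0.0, -0.7]
finger_gap: 0.416
finger_force: 60.4
```

```bash
python3 - <<'E'
from h import *
s,t=capture("scene"),capture("top");o=observe();print(o["position"],o["tcp_rot"],o["finger_gap"],o["contact_force"])
for n,p in(("s",s),("t",t)):
  m=mark_of(p,"tray")[0];print(n,m["score"],onz(p,m["at"],0))
cv2.imwrite("pics/f.png",cv2.resize(s["color"][70:240,190:360][:,:,::-1],(600,600),interpolation=cv2.INTER_CUBIC))
E
```

```text
[652.02024075  -9.38918572 199.02965143] [-1.79821422e+02  7.62931787e-02  7.59677491e+01] 0.41998447662272453 [ 0.19441013  0.69156848 -0.62772401]
s 0.9 [ 508.94169678 -403.82857166    0.        ]
t 0.88 [ 518.9968095  -395.08515224    0.        ]
```

View pics/f.png

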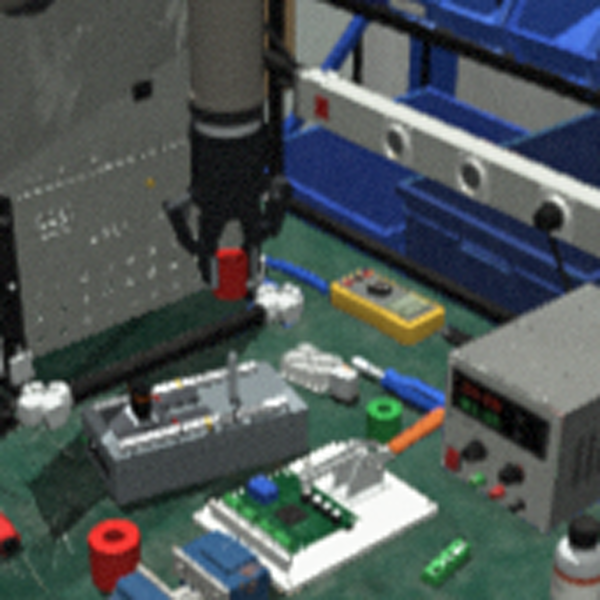

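{"fn": "apply_moves", "kwargs": {"increments": [{"gripper": 255,"travel": [-1,-0.08,0],"spin": 0},{"gripper": 255,"travel": [-2.3,-0.2,0],"spin": 0},{"gripper": 255,"travel": [-3.8,-0.3,0],"spin": 0},{"gripper": 255,"travel": [-5.3,-0.4,0],"spin": 0},{"gripper": 255,"travel": [-6.8,-0.5,0],"spin": 0},{"gripper": 255,"travel": [-8.3,-0.7,0],"spin": 0},{"gripper": 255,"travel": [-9.8,-0.8,0],"spin": 0},{"gripper": 255,"travel": [-11.3,-0.9,0],"spin": 0},{"gripper": 255,"travel": [-12.8,-1.0,0],"spin": 0},{"gripper": 255,"travel": [-14.3,-1.2,0],"spin": 0},{"gripper": 255,"travel": [-15.6,-1.3,0],"spin": 0},{"gripper": 255,"travel": [-16.33,-1.37,0],"spin": 0},{"gripper": 255,"travel": [-16.33,-1.37,1],"spin": 0},{"gripper": 255,"travel": [-16.33,-1.37,2.2],"spin": 0},{"gripper": 255,"travel": [-16.33,-1.37,3.4],"spin": 0},{"gripper": 255,"travel": [-16.33,-1.37,4.6],"spin": 0},{"gripper": 255,"travel": [-16.33,-1.37,5.8],"spin": 0},{"gripper": 255,"travel": [-16.33,-1.37,6.3],"spin": 0},{"gripper": 255,"travel": [-16.33,-1.37,6.3],"spin": 0},{"gripper": 255,"travel": [-16.33,-1.37,6.3],"spin": 0}]}}

```text
time: 8.4
position: [520.5, -396.6, 42.8]
tcp_rot: [-179.9, -0.0, 76.0]
contact_force: [0.8, -0.6, -0.3]
finger_gap: 0.415
finger_force: 60.5
```

```bash
python3 - <<'E'
from h import *
s,t=capture("scene"),capture("top");o=observe();print(o["position"],o["tcp_rot"],o["contact_force"])
a=s["color"][190:310,240:360];b=t["color"][190:310,290:410]
cv2.imwrite("pics/g.png",cv2.resize(np.hstack([a,b])[:,:,::-1],(800,400),interpolation=cv2.INTER_CUBIC))
E
```

```text
[ 522.59089423 -397.54309448   45.56086387] [1.79770958e+02 6.54631312e-02 7.59616304e+01] [-0.54700143 -0.09038541 -0.47075544]
```

View pics/g.png

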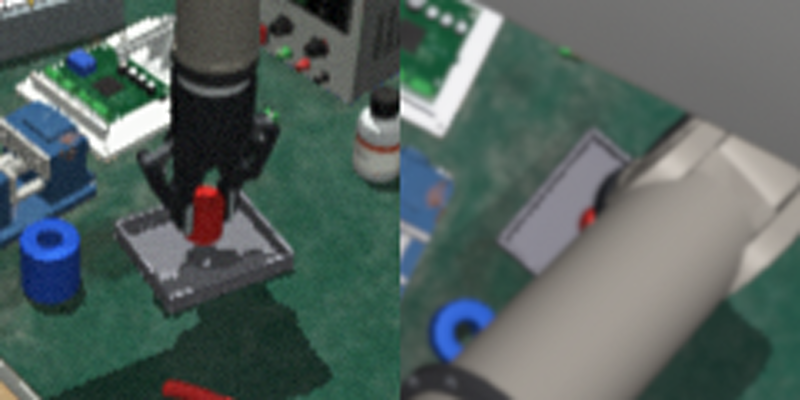

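{"fn": "apply_moves", "kwargs": {"increments": [{"gripper": 255,"travel": [0,0,0.4],"spin": 0},{"gripper": 255,"travel": [0,0,0.75],"spin": 0},{"gripper": 255,"travel": [0,0,0.9],"spin": 0},{"gripper": 255,"travel": [0,0,1.0],"spin": 0},{"gripper": 255,"travel": [0,0,1.06],"spin": 0},{"gripper": 255,"travel": [0,0,1.06],"spin": 0},{"gripper": 255,"travel": [0,0,1.06],"spin": 0}]}}

```text
time: 9.08
position: [521.0, -396.9, 16.9]
tcp_rot: [180.0, 0.0, 76.0]
contact_force: [-0.2, 0.8, -0.6]
finger_gap: 0.414
finger_force: 60.5
```

{"fn": "apply_moves", "kwargs": {"increments": [{"gripper": 255,"travel": [0,0,0.04],"spin": 0},{"gripper": 255,"travel": [0,0,0.08],"spin": 0},{"gripper": 255,"travel": [0,0,0.08],"spin": 0},{"gripper": 255,"travel": [0,0,0.08],"spin": 0}]}}

```text
time: 9.42
position: [521.3, -397.1, 15.7]
tcp_rot: [179.9, 0.0, 76.0]
contact_force: [-1.2, 0.5, 4.4]
finger_gap: 0.413
finger_force: 61.0
```

{"fn": "apply_moves", "kwargs": {"increments": [{"gripper": 90,"travel": [0,0,0],"spin": 0},{"gripper": 90,"travel": [0,0,0],"spin": 0},{"gripper": 90,"travel": [0,0,0],"spin": 0},{"gripper": 90,"travel": [0,0,0],"spin": 0},{"gripper": 90,"travel": [0,0,0],"spin": 0},{"gripper": 90,"travel": [0,0,0],"spin": 0},{"gripper": 90,"travel": [0,0,-0.5],"spin": 0},{"gripper": 90,"travel": [0,0,-1.2],"spin": 0},{"gripper": 90,"travel": [0,0,-2.2],"spin": 0},{"gripper": 0,"travel": [0,0,-3.4],"spin": 0},{"gripper": 0,"travel": [0,0,-4.8],"spin": 0},{"gripper": 0,"travel": [0,0,-6.2],"spin": 0},{"gripper": 0,"travel": [0,0,-7.4],"spin": 0},{"gripper": 0,"travel": [0,0,-7.4],"spin": 0}]}}

```text
time: 10.58
position: [525.0, -398.4, 209.6]
tcp_rot: [179.1, 0.3, 75.9]
contact_force: [0.6, 0.1, 0.9]
finger_gap: 1.001
finger_force: 0.0
```

```bash
python3 - <<'E'
from h import *
s,t=capture("scene"),capture("top");o=observe();print(o["position"],o["tcp_rot"],o["finger_gap"])
a=s["color"][190:310,240:360];b=t["color"][190:310,290:410]
cv2.imwrite("pics/i.png",cv2.resize(np.hstack([a,b])[:,:,::-1],(800,400),interpolation=cv2.INTER_CUBIC))
E
```

```text
[ 522.08109847 -397.13838238  202.89614208] [1.79719908e+02 1.03804244e-01 7.59704970e+01] 1.0001648026758532
```

View pics/i.png

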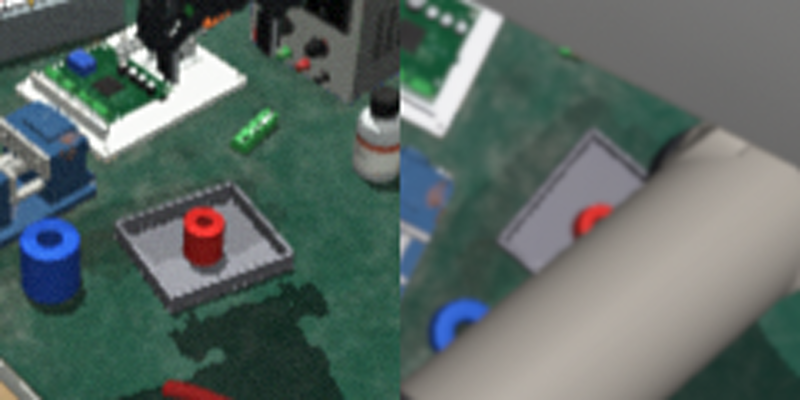

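{"fn": "apply_moves", "kwargs": {"increments": [{"gripper": 0,"travel": [1,-0.17,0],"spin": 0},{"gripper": 0,"travel": [2.3,-0.4,0],"spin": 0},{"gripper": 0,"travel": [3.8,-0.66,0],"spin": 0},{"gripper": 0,"travel": [5.3,-0.93,0],"spin": 0},{"gripper": 0,"travel": [6.8,-1.2,0],"spin": 0},{"gripper": 0,"travel": [8.3,-1.45,0],"spin": 0},{"gripper": 0,"travel": [9.8,-1.7,0],"spin": 0},{"gripper": 0,"travel": [11.3,-2.0,0],"spin": 0},{"gripper": 0,"travel": [12.8,-2.25,0],"spin": 0},{"gripper": 0,"travel": [14.3,-2.5,0],"spin": 0},{"gripper": 0,"travel": [15.6,-2.75,0],"spin": 0},{"gripper": 0,"travel": [16.33,-2.86,0],"spin": 0},{"gripper": 0,"travel": [16.33,-2.86,1],"spin": 0},{"gripper": 0,"travel": [16.33,-2.86,2],"spin": 0},{"gripper": 0,"travel": [16.33,-2.86,2.4],"spin": 0},{"gripper": 0,"travel": [16.33,-2.86,2.4],"spin": 0},{"gripper": 0,"travel": [16.33,-2.86,2.4],"spin": 0}]}}

```text
time: 12.1
position: [549.8, 16.0, 139.1]
tcp_rot: [-179.9, 0.0, 75.9]
contact_force: [0.5, 0.9, 0.6]
finger_gap: 0.997
finger_force: 0.0
```

{"fn": "apply_moves", "kwargs": {"increments": [{"gripper": 0,"travel": [0,0,0.8],"spin": 0},{"gripper": 0,"travel": [0,0,1.6],"spin": 0},{"gripper": 0,"travel": [0,0,2.2],"spin": 0},{"gripper": 0,"travel": [0,0,2.6],"spin": 0},{"gripper": 0,"travel": [0,0,2.6],"spin": 0},{"gripper": 0,"travel": [0,0,2.6],"spin": 0}]}}

```text
time: 12.6
position: [551.2, 16.5, 75.5]
tcp_rot: [179.9, -0.0, 75.9]
contact_force: [0.2, 0.4, 1.0]
finger_gap: 1.001
finger_force: 0.0
```

```bash
python3 - <<'E'
from h import *
s,t=capture("scene"),capture("top");o=observe();print(o["position"],o["tcp_rot"],o["contact_force"])
for n,p in(("s",s),("t",t)):
  for m in mark_of(p,"shutter_grip")[:2]: print(n,m["score"],m["at"],onz(p,m["at"],89))
E
```

```text
[551.81557751  16.73999523  76.31597233] [ 1.79844103e+02 -5.23009751e-02  7.59458733e+01] [-0.51329926 -0.36795706  0.82753391]
s 0.75 [230.1, 181.4] [558.08466619  21.0277736   89.        ]
t 0.6 [222.1, 177.0] [545.67876416  24.92447044  89.        ]
```

{"fn": "apply_moves", "kwargs": {"increments": [{"gripper": 255,"travel": [0,0,0],"spin": 0},{"gripper": 255,"travel": [0,0,0],"spin": 0},{"gripper": 255,"travel": [0,0,0],"spin": 0},{"gripper": 255,"travel": [0,0,0],"spin": 0},{"gripper": 255,"travel": [0,0,0],"spin": 0},{"gripper": 255,"travel": [0,0,0],"spin": 0},{"gripper": 255,"travel": [0,0,0],"spin": 0},{"gripper": 255,"travel": [0,0,0],"spin": 0},{"gripper": 255,"travel": [0,0,0],"spin": 0},{"gripper": 255,"travel": [0,0,0],"spin": 0},{"gripper": 255,"travel": [0,0,0],"spin": 0},{"gripper": 255,"travel": [0,0,0],"spin": 0}]}}

```text
time: 13.8
position: [552.6, 16.1, 75.2]
tcp_rot: [179.8, -0.1, 75.9]
contact_force: [4.8, -0.6, -1.2]
finger_gap: 0.177
finger_force: 59.7
```

{"fn": "apply_moves", "kwargs": {"increments": [{"gripper": 255,"travel": [0,0.2,0],"spin": 0},{"gripper": 255,"travel": [0,0.4,0],"spin": 0},{"gripper": 255,"travel": [0,0.6,0],"spin": 0},{"gripper": 255,"travel": [0,0.8,0],"spin": 0},{"gripper": 255,"travel": [0,1.0,0],"spin": 0},{"gripper": 255,"travel": [0,1.15,0],"spin": 0},{"gripper": 255,"travel": [0,1.24,0],"spin": 0},{"gripper": 255,"travel": [0,1.24,0],"spin": 0},{"gripper": 255,"travel": [0,1.24,0],"spin": 0},{"gripper": 255,"travel": [0,1.24,0],"spin": 0}]}}

```text
time: 14.63
position: [576.9, 9.9, 75.2]
tcp_rot: [-179.6, 0.1, 76.0]
contact_force: [-8.9, -0.1, 9.5]
finger_gap: 0.178
finger_force: 61.3
```

```bash
python3 - <<'E'
from h import *
L=[]
for i in range(6):
  s=capture("scene");o=observe();L.append(np.r_[o["position"],o["contact_force"],o["finger_gap"],o["finger_force"]])
print(np.mean(L,0).round(2),np.std(L,0).round(2))
t=capture("top")
a=s["color"][145:205,205:265];b=t["color"][140:200,205:265]
cv2.imwrite("pics/j.png",cv2.resize(np.hstack([a,b])[:,:,::-1],(800,400),interpolation=cv2.INTER_CUBIC))
E
```

```text
[ 5.7685e+02  9.8900e+00  7.5210e+01 -9.4200e+00  8.0000e-02  9.5400e+00
  1.8000e-01  6.1300e+01] [0.02 0.02 0.01 0.34 0.5  0.4  0.   0.  ]
```

View pics/j.png

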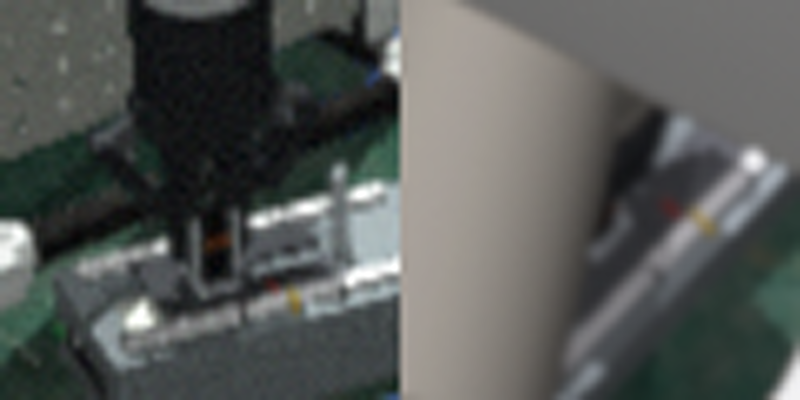

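{"fn": "apply_moves", "kwargs": {"increments": [{"gripper": 255,"travel": [0,0.1,0],"spin": 0},{"gripper": 255,"travel": [0,0.2,0],"spin": 0},{"gripper": 255,"travel": [0,0.25,0],"spin": 0},{"gripper": 255,"travel": [0,0.25,0],"spin": 0},{"gripper": 255,"travel": [0,0.25,0],"spin": 0},{"gripper": 255,"travel": [0,0.25,0],"spin": 0}]}}

```text
time: 15.48
position: [582.4, 8.5, 75.2]
tcp_rot: [-179.5, 0.2, 76.0]
contact_force: [-9.9, 0.3, 9.7]
finger_gap: 0.172
finger_force: 61.4
```

```bash
python3 - <<'E'
from h import *
L=[]
for i in range(6):
  t=capture("top");o=observe();L.append(np.r_[o["position"],o["contact_force"],o["finger_gap"],o["finger_force"]])
print(o["time"],np.mean(L,0).round(2))
c=t["color"][155:185,235:262].astype(float);k=cv2.resize(c,None,fx=6.667,fy=6.667,interpolation=cv2.INTER_CUBIC)
r,g,b=k[...,0],k[...,1],k[...,2]
for n,m in(("red",np.clip(r-np.maximum(g,b)-25,0,None)),("yel",np.clip(np.minimum(r,g)-b-25,0,None))):
  ys,xs=np.mgrid[:k.shape[0],:k.shape[1]];q=np.array([(m*xs).sum(),(m*ys).sum()])/m.sum()/6.667+[235,155]-.43
  print(n,m.max(),q,onz(t,q,68))
E
```

```text
15.7833 [ 5.8234e+02  8.5000e+00  7.5200e+01 -1.0530e+01  3.4000e-01  9.8300e+00
  1.8000e-01  6.1400e+01]
red 20.137539555939405 [246.88723863 169.81837581] [602.34562222 -23.3880398   68.        ]
yel 12.319369599070711 [250.21571108 173.01902594] [598.49572048 -36.31742325  68.        ]
```

```bash
python3 -c "
from h import *
print(hand_in())"
```

```text
the job is handed in; nothing more can be done
None
```

The job is handed in, but no verdict came back. The collar stands upright and let go near the middle of the tray, and the gripper holds the shutter at half travel: pointer about 0.6 mm from the yellow mark, spring force about 10.5 N.

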